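# Wind the bottle clamp shut on the red-trigger spray bottle

## Robot

A 6-joint arm with a two-finger parallel gripper is mounted at the origin on the work surface. World frame = base frame: x ahead of the robot, y to its left, z up, the work surface at z = 0. Lengths are in m, angles in degrees, forces in N, time in s.
With the tool pointing down it reaches from about 0.3 to 0.85 m from the base axis. Payload 4.2 kg.
Tool frame: the origin (TCP) lies at the very end of the fingers, on their centre line; the grasp point (between the pads) lies 19 mm behind it; z points along the fingers, y is the direction in which the jaws open and shut (so a half turn about z gives the same grasp; the last joint's range is limited). The gripper opens to 91 mm and grips with 3 to 60 N. Pads are 32 mm wide; open, the fingers measure 118 mm over their backs; the gripper's body (76 mm by 178 mm) begins 60 mm behind the grasp point.
Start: joints at [-74.828, 18.312, 89.639, -0, 72.044, -1.146], TCP at [0.162, -0.552, 0.184] pointing down, gripper open.
Joint ranges: [-177.97, 177.97], [-48.28, 115.42], [12.27, 149.76], [-77.06, 257.06], [2.81, 150.46], [-146.56, 146.56]. Speed limits (degrees/s): [147.25, 147.25, 180, 180, 180, 180].

## Interface

Orientations are given as [roll, pitch, yaw] about the fixed x, y, z axes, in that order (R = Rz(yaw) Ry(pitch) Rx(roll)).
In Python, from station import read_state, read_camera, get_calibration, sign_off, look_for, spot_point gives the robot as it stands. The module is installed in compiled form; this text tells all that it offers.
- The arm moves only by the shell command python3 -m creep 'ROWS'. ROWS is JSON, a list of rows, each a list of 3 entries, a list of its own where there are three numbers: the shift along the tool's x, y, z in m, then the turn about the tool's z in degrees, then the opening, from -1 (shut) to 1 (fully open). A call has 1 to 8 rows; each row shifts and turns the pose as measured when the row begins, along the tool's axes as they then stand; what a row does not reach is not made up. A row lasts 1/8 s, in which the tool goes at most 62.5 mm and 10.7 degrees, less where a joint would pass 70% of its speed; a pose out of reach is approached as far as the arm can. A call is refused whole if a number of a shift passes 0.0625 or a number of a turn 10.7, either way. A call with a gripper value outside its range is refused whole. The fingers move at their own pace and stop on an object; the grip force is fixed at half the most. Time passes only in rows, so rows that do not move let the fingers close. It gives the time, the measured TCP pose, the force and the opening at its end, in the units of the state.
- read_state(): the state, without advancing time (a new reading comes with each control period).
- read_camera(name): name is "scene" or "top" or "wrist"; returns the picture (420x560x3 uint8, red, green, blue); there is no depth.
- get_calibration(name): a dict with "fx", "fy", "cx", "cy" (pixels), "k1" (the pictures are not rectified: a ray, as slopes to the right and down, at radius r is drawn at 1 + k1 r^2 times it, then the intrinsics apply), "origin" and "orientation" of the camera in the world. Camera axes: x right, y up, looking along -z (the intrinsics and any distortion apply to the point x, -y, -z); pixel columns grow to the right and rows downward; lengths in m; the calibration is good to about 2 mm. A picture is of the moment at which its call begins: read the wrist's pose just before it. get_calibration takes no time and is no camera call; for the wrist camera it gives the pose at the moment of the call.
- sign_off(): hands the job in, once; it reports no verdict.
Trained networks look in the newest picture that a camera, given by its name, has taken for a name from the list of things; names that differ only in an ending like _2 or _b are one class to them, and where a whole thing is asked for, a point or a joint stands for the part that bears it (a point fixed in the world has none). Each returns a list of dicts, best first, with "score" (0 to 1); they miss things now and then, are a little off and sometimes report something else, mostly with a low value. They report only what shows in the picture. A call takes as long as a camera call. They do not tell look-alikes from the thing itself.
- look_for(name, camera): "location" ([x, y, z] in m, in world coordinates, good to about 4 mm: the middle of the surface that is visible of it).
- spot_point(name, camera): "location" ([x, y, z] in m, in world coordinates, good to about 4 mm: a listed point, or the origin of a listed thing).
The state is a dict: "clock": time; "joint_positions": joint angles; "dq": joint speeds; "tau": joint torques, N m; "eef_pos": TCP position; "tool_rot": TCP orientation; "wrist_force": force on the tool from outside, world axes, zero at the start; "moment": the same for the moment, N m; "gripper_width": opening from 0.0 (shut) to 1.0 (fully open).
Only numpy, scipy, OpenCV 4.12 (cv2) and the standard library are available. Lean on these libraries where they do the work, as an engineer would, in place of code of your own. Each camera call takes 0.05 s, during which the arm holds its last target.

## Task

Two bottle clamps stand on the counter. On the one that holds the spray bottle with the red trigger, wind the handwheel clockwise by its upright yellow handle until the sliding pad touches the bottle, then let go. Do not disturb the other clamp and do not knock the bottle over.

Things in the scene. Friction and masses are not known exactly. Their poses are not given: they have to be found in the camera images.
- red_hub (a point): Centre of the handwheel of the red-bottle clamp, on its upright axis, level with the top of the wheel's rim, 78 mm above the counter. Flat black ring 122 mm across, 12 mm thick. Point's z is up, y runs from hub to bottle (the way the pad slides); bottle axis 225 mm away. Clockwise from above closes: 12 mm of slide per rad (75 mm a turn). Turns easily, stays where left.
- red_handle (a point): Middle of the upright yellow handle on that wheel: a round post 23 mm in diameter, from 80 to 134 mm above the counter; this point is on its axis, 108 mm above the counter and 45 mm from the wheel's axis. It circles with the wheel; the post spins freely on its own pin, so a grip on it need not turn.
- red_slide (a joint): Travel in m of that clamp's slide (aluminium carriage with a 60 x 50 mm black rubber pad): 0 fully open, about 0.060 when the pad touches the bottle and has it home in the V jaw behind; hard stop at 0.062. Starts between 0 and 0.030, so 2.5 to 5 rad of wheel remain.
- red_bottle_mid (a point): Point on the axis of the loose spray bottle with red trigger and yellow band (64 mm in diameter, about 195 mm tall with its trigger, 0.4 kg), 70 mm above its foot, 82 mm above the counter; it stands on the clamp's base between pad and V jaw.
- green_handle (a point): The same yellow wheel handle on the other, identical clamp, which holds a white bottle with a green trigger: to be left alone.
There are look-alikes about, which are no part of the job. Leave any pink look-alike of the part that bears red_bottle_mid alone.

How it is judged (in metres and radians):
At the end, for the whole second after the job is handed in: The slide of the clamp with the red-trigger bottle has travelled to at least 0.056 m (pad on the bottle, within about 4 mm of its hard home position) and is at rest, the bottle standing upright (within 10 degrees) in the clamp, within 10 mm of its place along the slide (value of joint red_slide above 0.056 m and velocity of joint red_slide between -0.005 and 0.005 m/s and angle between red_bottle_mid's own z axis and vertical below 0.17 rad and y of red_bottle_mid in the frame of red_hub between 0.215 and 0.235 m); the robot touches nothing.
It fails at once if the other clamp's wheel was turned (its handle moved more than 20 mm) (distance of green_handle from where it was at the start of the episode above 0.02 m).
It fails at once if the red-trigger bottle was knocked over (tilted more than 30 degrees) (angle between red_bottle_mid's own z axis and vertical above 0.52 rad).
It also fails if it takes over 42 s, if anything falls off the work surface, if the arm or the gripper's body presses on something with over 40 N, if the wrist force passes 120 N, or if a joint passes its speed limit or range.

## Working session

There is one attempt and no reset: what is moved stays moved. The work goes in short steps, Python scripts to look and compute and a shell command to move; the robot and the scene stay as the last step left them, time stands still between calls to the robot, and variables do not carry over. Pictures are saved under pics/ and viewed, and the job is handed in when it is done.

```bash
mkdir -p pics; python3 - <<'E'
from station import *
import cv2
for c in ("scene","top"):
    im=read_camera(c); cv2.imwrite(f"pics/{c}0.png",im[:,:,::-1])
    for n in ("red_hub","red_handle","green_handle","red_bottle_mid"):
        print(c,n,[(round(d["score"],2),[round(float(v),3) for v in d["location"]]) for d in spot_point(n,c)])
s=read_state();print(s)
E
```

```text
scene red_hub [(0.71, [0.576, 0.155, 0.077])]
scene red_handle [(0.7, [0.619, 0.144, 0.106])]
scene green_handle [(0.87, [0.507, -0.393, 0.11])]
scene red_bottle_mid [(0.78, [0.633, 0.538, 0.071]), (0.67, [0.577, 0.38, 0.081]), (0.67, [0.441, 0.37, 0.071]), (0.65, [0.483, 0.553, 0.071])]
top red_hub [(0.78, [0.576, 0.152, 0.076])]
top red_handle [(0.61, [0.614, 0.142, 0.107])]
top green_handle [(0.92, [0.506, -0.391, 0.104]), (0.58, [0.574, 0.152, 0.08])]
top red_bottle_mid [(0.88, [0.634, 0.539, 0.069]), (0.82, [0.486, 0.556, 0.069]), (0.73, [0.437, 0.369, 0.074]), (0.68, [0.572, 0.384, 0.08])]
{'clock': 0.5, 'joint_positions': array([-7.48282512e+01,  1.83122038e+01,  8.96429288e+01, -1.31726277e-04,
        7.20404166e+01, -1.14578057e+00]), 'dq': array([ 0.04463028, -0.10408086, -0.01053551, -0.00260796, -0.13185967,
        0.1202314 ]), 'tau': array([-8.19522902e-04, -4.11992919e+01, -2.32040513e+01,  7.28006917e-02,
        3.84676654e-02, -1.51869949e-05]), 'eef_pos': array([ 0.16155522, -0.55184474,  0.18394621]), 'tool_rot': array([1.79995553e+02, 2.14286075e-04, 1.63175700e+01]), 'wrist_force': array([-0.31856359,  1.08817545,  1.16706973]), 'moment': array([ 0.00347264, -0.03810445,  0.0037208 ]), 'gripper_width': 1.000043437509185}
```

View pics/scene0.png

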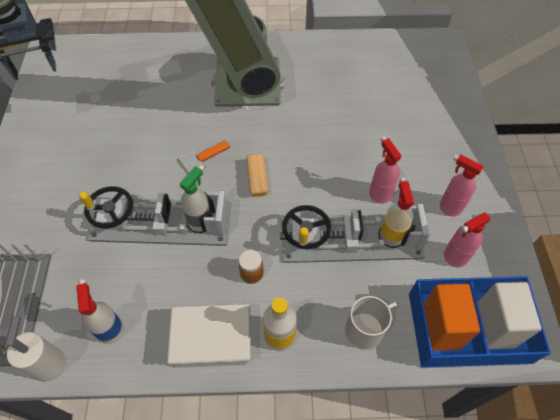

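View pics/top0.png

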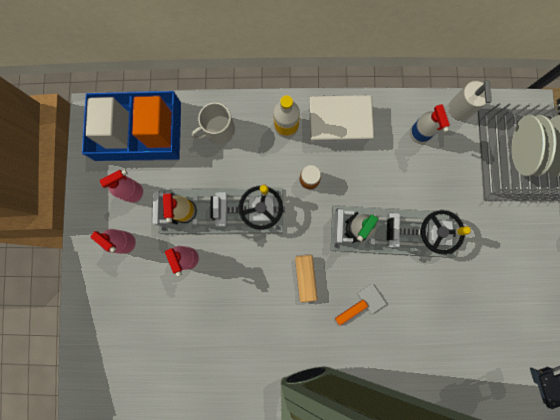

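The scene camera shows two clamps. The yellow-filled bottle with the red trigger (405,195 to 395,235) stands in the right clamp: hub (306,228), handle (303,236). The left clamp, with handle at (87,200), holds the green-trigger bottle.

Possible confusions, by scene pixel:
- **Bottles:** pink ones at (385,180), (458,190) and (465,243); a blue-banded one with a red trigger at (100,318), loose; a yellow-capped one at (280,325), loose.
- **Handle:** the green clamp's handle at (87,200).

By the description, I choose the handle at (303,236). I'll check it in a crop.

```bash
python3 - <<'E'
from station import *
import cv2
a=cv2.imread("pics/scene0.png")[165:275,265:445]
cv2.imwrite("pics/crop0.png",cv2.resize(a,None,fx=4,fy=4,interpolation=cv2.INTER_CUBIC))
for c in ("scene","top"):
    read_camera(c)
    print(c,[(round(d["score"],2),d["location"]) for d in look_for("red_slide",c)])
E
```

```text
scene []
top [(0.88, [0.5769, 0.2635, 0.0502])]
```

View pics/crop0.png

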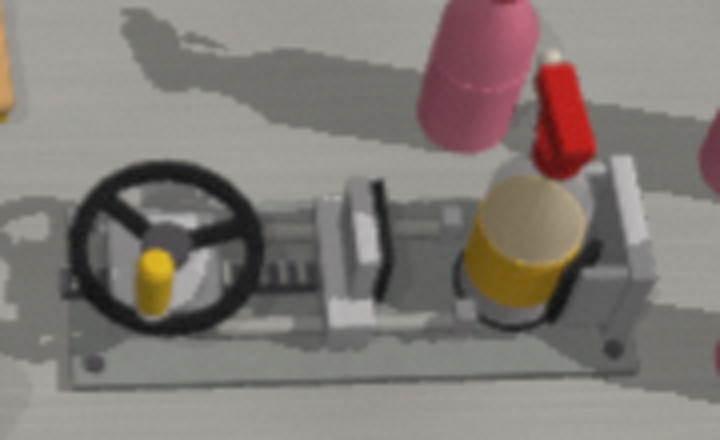

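```bash
python3 -m creep '[[[0,0,-0.06],8,1],[[0,0,-0.06],8.3,1],[[0.05,-0.04,0],0,1],[[0.05,-0.05,0],0,1],[[0.04,-0.05,0],0,1],[[0.04,-0.05,0],0,1],[[0.04,-0.05,0],0,1],[[0.04,-0.05,0],0,1]]'
```

```text
clock: 1.7
eef_pos: [0.4171, -0.2749, 0.3072]
tool_rot: [180.0, -0.2, -1.1]
wrist_force: [-0.3, -0.6, 0.6]
gripper_width: 1.0
```

The crop confirms it: bottle with red trigger and yellow band in this clamp, yellow handle on the near side of its wheel (crop 155,280), pad (380,240) clear of the bottle.

```bash
python3 -m creep '[[[0.025,-0.052,0],0,1],[[0.025,-0.052,0],0,1],[[0.025,-0.052,0],0,1],[[0.025,-0.052,0],0,1],[[0.025,-0.052,0],0,1],[[0.025,-0.052,0],0,1],[[0.025,-0.052,0],-1,1],[[0.015,-0.03,0.03],0,1]]'
python3 - <<'E'
from station import *
import cv2
print(read_state()["eef_pos"],read_state()["tool_rot"])
im=read_camera("wrist"); cv2.imwrite("pics/w1.png",im[:,:,::-1])
for c in ("wrist","top"):
  if c!="wrist": read_camera(c)
  for n in ("red_hub","red_handle"):
    print(c,n,[(round(d["score"],2),[round(float(v),3) for v in d["location"]]) for d in spot_point(n,c)])
E
```

```text
clock: 2.7
eef_pos: [0.6218, 0.1315, 0.2803]
tool_rot: [179.9, -0.8, 0.1]
wrist_force: [0.3, -0.5, 0.1]
gripper_width: 1.0
[0.62175645 0.13148359 0.28027623] [ 1.79937336e+02 -7.71818892e-01  1.17489542e-01]
wrist red_hub [(0.86, [0.576, 0.153, 0.075])]
wrist red_handle [(0.7, [0.622, 0.145, 0.103])]
top red_hub [(0.94, [0.575, 0.152, 0.079])]
top red_handle [(0.98, [0.617, 0.143, 0.108])]
```

View pics/w1.png

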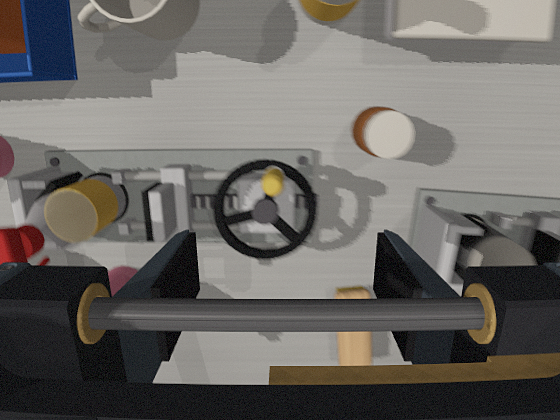

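Wrist view: hub at (265,209) and handle at (272,182), matching the networks. Hub is at about (0.576,0.153), handle about (0.619,0.1435), and the jaws will straddle it along y.

```bash
python3 -m creep '[[[-0.003,-0.012,0.04],0,1],[[0,0,0.05],0,1],[[0,0,0.05],0,1],[[0,0,0.03],0,1],[[0,0,0],0,1]]'
python3 - <<'E'
from station import *
import cv2
im=read_camera("wrist"); cv2.imwrite("pics/w2.png",im[:,:,::-1])
E
```

```text
clock: 3.62
eef_pos: [0.6227, 0.1331, 0.1153]
tool_rot: [180.0, -1.5, -0.6]
wrist_force: [-0.2, -0.1, -0.2]
gripper_width: 0.999
```

View pics/w2.png

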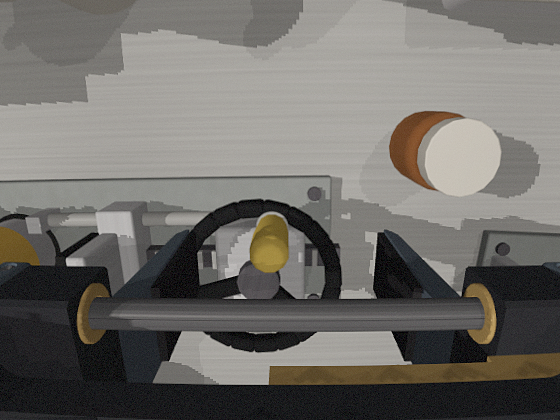

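The post (270,243) stands between the open fingers. I'll correct the lateral offset, go down the rest, and close.

```bash
python3 -m creep '[[[-0.003,-0.01,0.013],0,1],[[0,0,0.014],0,1],[[0,0,0],0,1],[[0,0,0],0,-1],[[0,0,0],0,-1],[[0,0,0],0,-1],[[0,0,0],0,-1],[[0,0,0],0,-1]]'
python3 - <<'E'
from station import *
import cv2
im=read_camera("wrist"); cv2.imwrite("pics/w3.png",im[:,:,::-1])
E
```

```text
clock: 4.68
eef_pos: [0.6255, 0.1443, 0.0945]
tool_rot: [-179.8, -2.3, -0.6]
wrist_force: [0.1, -0.1, -0.2]
gripper_width: 0.486
```

View pics/w3.png

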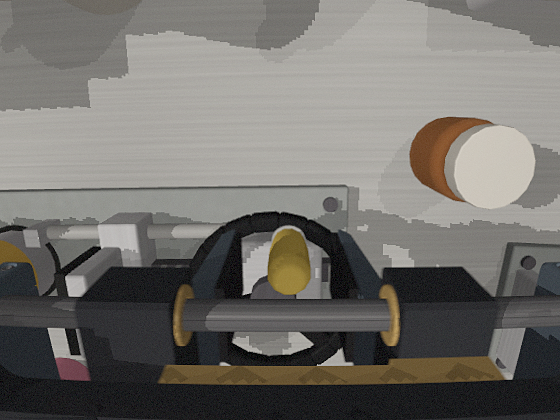

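Fingers still closing (opening 0.49), handle centred between them at (288,260). Finish closing, nudging x inwards.

```bash
python3 -m creep '[[[-0.006,0,0.003],0,-1],[[-0.003,0,0],0,-1],[[0,0,0],0,-1],[[0,0,0],0,-1],[[0,0,0],0,-1]]'
```

```text
clock: 5.35
eef_pos: [0.6166, 0.1441, 0.0906]
tool_rot: [-179.9, -2.4, -0.6]
wrist_force: [0.9, 0.2, -0.2]
gripper_width: 0.232
```

Gripped: an opening of 0.23 is about 21 mm, which fits the 23 mm post. Start winding clockwise: angle about hub from -12° in 20° chords.

```bash
python3 -m creep '[[[-0.006,0.0145,0],0,-1],[[-0.0105,0.0115,0],0,-1],[[-0.014,0.0075,0],0,-1],[[-0.0155,0.002,0],0,-1],[[0,0,0],0,-1]]'
cat > h.py <<'E'
from station import *
import numpy as np
def st():
    s=read_state();p=s["eef_pos"];d=p[:2]-[0.5757,0.1527]
    print("t",s["clock"],"rel mm",(d*1000).round(1),"z",p[2].round(4),"r",round(1000*np.hypot(*d),1),"ang",round(np.degrees(np.arctan2(d[1],d[0])),1),"F",np.round(s["wrist_force"],1),"w",round(s["gripper_width"],3),"rot",np.round(s["tool_rot"],1))
    return d*1000
def plan(step,n):
    d=st();a=np.arctan2(d[1],d[0]);p=d
    for i in range(n):
        a-=np.radians(step);q=45*np.array([np.cos(a),np.sin(a)])
        print([round((q-p)[0]/1000,4),round(-(q-p)[1]/1000,4)],end=" ");p=q
    print()
E
python3 -c "from h import *;plan(20,6)"
```

```text
clock: 5.98
eef_pos: [0.5689, 0.1093, 0.0906]
tool_rot: [-179.4, -2.7, -0.8]
wrist_force: [-0.2, 5.3, -2.6]
gripper_width: 0.236
t 5.975 rel mm [ -6.8 -43.4] z 0.0906 r 43.9 ang -98.9 F [-0.2  5.3 -2.6] w 0.236 rot [-179.4   -2.7   -0.8]
[np.float64(-0.015), np.float64(-0.004)] [np.float64(-0.0122), np.float64(-0.0098)] [np.float64(-0.0081), np.float64(-0.0134)] [np.float64(-0.003), np.float64(-0.0153)] [np.float64(0.0024), np.float64(-0.0154)] [np.float64(0.0075), np.float64(-0.0137)]
```

Good, the wheel turns freely. Continue.

```bash
python3 -m creep '[[[-0.015,-0.004,0],0,-1],[[-0.012,-0.01,0],0,-1],[[-0.008,-0.0135,0],0,-1],[[-0.003,-0.0155,0],0,-1],[[0,0,0],0,-1]]'
python3 -c "
from h import *
import cv2
plan(20,6)
cv2.imwrite('pics/s4.png',read_camera('scene')[150:290,250:450,::-1].repeat(3,0).repeat(3,1))
read_camera('top');print([(round(d['score'],2),d['location']) for d in look_for('red_slide','top')])"
```

```text
clock: 6.6
eef_pos: [0.528, 0.1525, 0.0905]
tool_rot: [-179.7, -2.7, -0.7]
wrist_force: [1.9, 2.1, 1.1]
gripper_width: 0.232
t 6.6 rel mm [-47.7  -0.2] z 0.0905 r 47.7 ang -179.8 F [1.9 2.1 1.1] w 0.232 rot [-179.7   -2.7   -0.7]
[np.float64(0.0054), np.float64(-0.0154)] [np.float64(0.0078), np.float64(-0.0136)] [np.float64(0.0119), np.float64(-0.0101)] [np.float64(0.0147), np.float64(-0.0054)] [np.float64(0.0156), np.float64(-0.0001)] [np.float64(0.0147), np.float64(0.0053)] 
[(0.69, [0.5736, 0.298, 0.0488]), (0.46, [0.5686, 0.3695, 0.1461])]
```

View pics/s4.png

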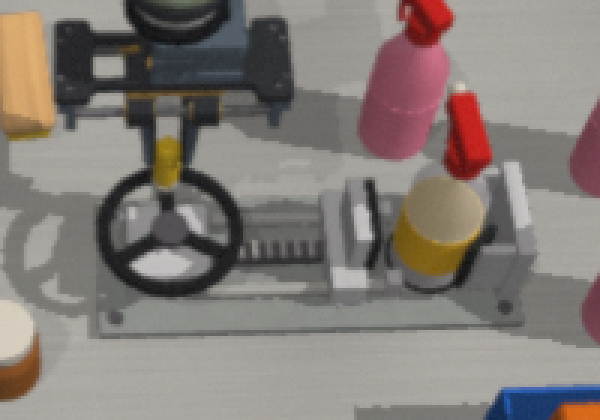

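The pad (372,240 in the crop) has moved about 35 mm, and a small gap of about 10–20 mm to the bottle (400,240) remains. Go on in smaller steps.

```bash
python3 -m creep '[[[0.005,-0.0155,0],0,-1],[[0.008,-0.0135,0],0,-1],[[0,0,0],0,-1]]'
python3 -c "
from h import *
import cv2
plan(10,6)
cv2.imwrite('pics/s5.png',read_camera('scene')[150:290,250:450,::-1].repeat(3,0).repeat(3,1))"
```

```text
clock: 7.12
eef_pos: [0.5354, 0.1798, 0.0905]
tool_rot: [-179.9, -1.8, -1.0]
wrist_force: [1.6, 2.2, 3.5]
gripper_width: 0.23
t 7.125 rel mm [-40.3  27.1] z 0.0905 r 48.5 ang 146.1 F [1.6 2.2 3.5] w 0.23 rot [-179.9   -1.8   -1. ]
[np.float64(0.0078), np.float64(-0.0041)] [np.float64(0.0059), np.float64(-0.0052)] [np.float64(0.0067), np.float64(-0.0041)] [np.float64(0.0073), np.float64(-0.0028)] [np.float64(0.0077), np.float64(-0.0015)] [np.float64(0.0078), np.float64(-0.0002)]
```

View pics/s5.png

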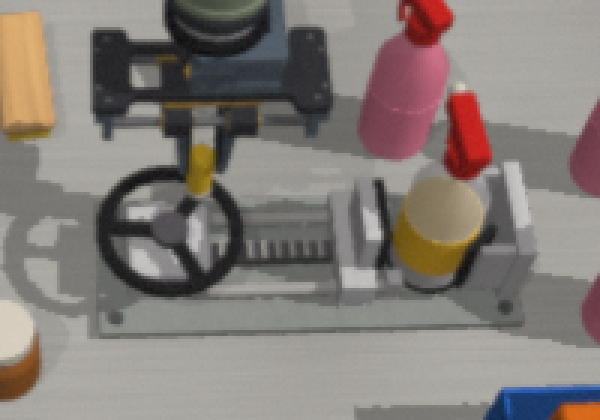

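```bash
python3 -m creep '[[[0.008,-0.004,0],0,-1],[[0.006,-0.005,0],0,-1],[[0.007,-0.004,0],0,-1],[[0,0,0],0,-1]]'
python3 -c "
from h import *
import cv2
plan(10,6)
cv2.imwrite('pics/s6.png',read_camera('scene')[150:290,250:450,::-1].repeat(3,0).repeat(3,1))
read_camera('top');print([(round(d['score'],2),d['location']) for d in look_for('red_slide','top')+spot_point('red_handle','top')+spot_point('red_bottle_mid','top')])"
```

```text
clock: 7.68
eef_pos: [0.5496, 0.1933, 0.0906]
tool_rot: [-179.7, -0.9, -1.2]
wrist_force: [0.4, 2.4, 2.5]
gripper_width: 0.231
t 7.675 rel mm [-26.1  40.6] z 0.0906 r 48.2 ang 122.8 F [0.4 2.4 2.5] w 0.231 rot [-179.7   -0.9   -1.2]
[np.float64(0.0087), np.float64(-0.0009)] [np.float64(0.0075), np.float64(-0.0024)] [np.float64(0.0078), np.float64(-0.0011)] [np.float64(0.0078), np.float64(0.0003)] [np.float64(0.0077), np.float64(0.0017)] [np.float64(0.0073), np.float64(0.003)] 
[(0.7, [0.5525, 0.1915, 0.1059]), (0.93, [0.6337, 0.5398, 0.0678]), (0.77, [0.5749, 0.3826, 0.0844]), (0.72, [0.484, 0.554, 0.0653]), (0.7, [0.4357, 0.3688, 0.0704]), (0.32, [0.5743, 0.1523, 0.0775])]
```

View pics/s6.png

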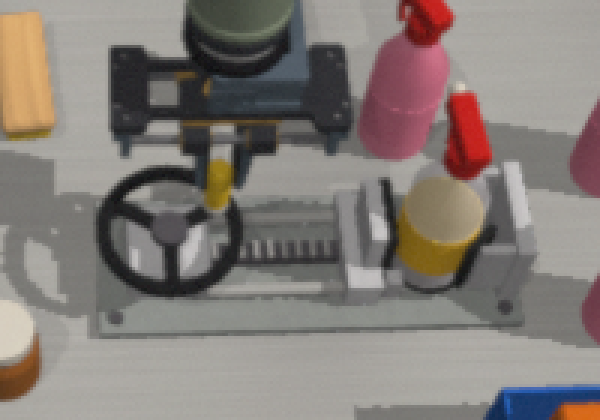

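```bash
python3 -m creep '[[[0.0085,-0.001,0],0,-1],[[0.0075,-0.001,0],0,-1],[[0,0,0],0,-1]]'
python3 -c "
from h import *
import cv2
plan(10,6)
cv2.imwrite('pics/s7.png',read_camera('scene')[150:290,250:450,::-1].repeat(3,0).repeat(3,1))"
```

```text
clock: 8.3
eef_pos: [0.5611, 0.1981, 0.0906]
tool_rot: [-179.4, -0.4, -1.4]
wrist_force: [1.7, 2.5, 2.2]
gripper_width: 0.233
t 8.3 rel mm [-14.6  45.4] z 0.0906 r 47.7 ang 107.8 F [1.7 2.5 2.2] w 0.233 rot [-179.4   -0.4   -1.4]
[np.float64(0.0085), np.float64(0.0008)] [np.float64(0.0078), np.float64(-0.0004)] [np.float64(0.0078), np.float64(0.001)] [np.float64(0.0075), np.float64(0.0023)] [np.float64(0.007), np.float64(0.0036)] [np.float64(0.0062), np.float64(0.0047)]
```

View pics/s7.png

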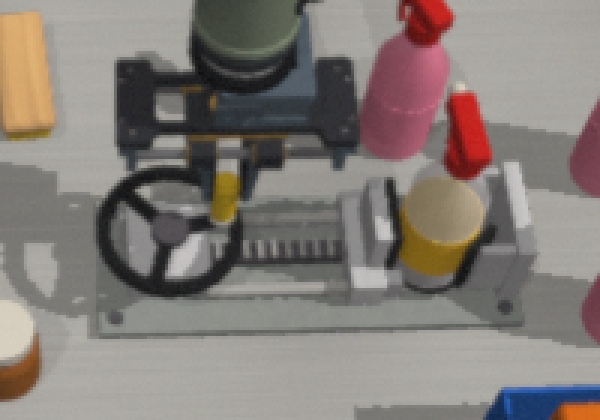

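Still no load on the wheel, and the pad (400,240) is at or near the bottle's edge. Go on until the force rises.

```bash
python3 -m creep '[[[0.0085,0.001,0],0,-1],[[0.008,0.001,0],0,-1],[[0,0,0],0,-1]]'
python3 -c "
from h import *
import cv2
plan(10,6)
cv2.imwrite('pics/s8.png',read_camera('scene')[150:290,250:450,::-1].repeat(3,0).repeat(3,1))"
```

```text
clock: 8.72
eef_pos: [0.5764, 0.1992, 0.0906]
tool_rot: [-179.0, -0.2, -1.5]
wrist_force: [2.8, 2.3, 1.7]
gripper_width: 0.233
t 8.725 rel mm [ 0.7 46.5] z 0.0906 r 46.6 ang 89.2 F [2.8 2.3 1.7] w 0.233 rot [-179.    -0.2   -1.5]
[np.float64(0.0078), np.float64(0.0023)] [np.float64(0.0075), np.float64(0.0021)] [np.float64(0.0071), np.float64(0.0034)] [np.float64(0.0064), np.float64(0.0046)] [np.float64(0.0055), np.float64(0.0056)] [np.float64(0.0044), np.float64(0.0065)]
```

View pics/s8.png

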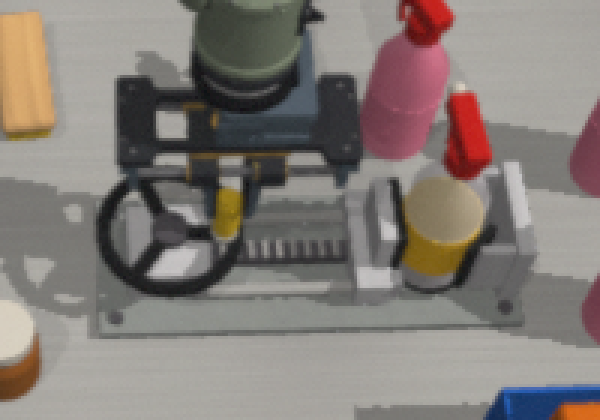

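```bash
python3 -m creep '[[[0.008,0.002,0],0,-1],[[0.0075,0.002,0],0,-1],[[0,0,0],0,-1]]'
python3 -c "
from h import *
import cv2
plan(10,6)
cv2.imwrite('pics/s9.png',read_camera('scene')[150:290,250:450,::-1].repeat(3,0).repeat(3,1))"
```

```text
clock: 9.15
eef_pos: [0.591, 0.195, 0.0907]
tool_rot: [-179.0, -0.1, -1.5]
wrist_force: [1.5, 3.2, 1.7]
gripper_width: 0.234
t 9.15 rel mm [15.3 42.3] z 0.0907 r 45.0 ang 70.1 F [1.5 3.2 1.7] w 0.234 rot [-1.79e+02 -1.00e-01 -1.50e+00]
[np.float64(0.0071), np.float64(0.0033)] [np.float64(0.0064), np.float64(0.0045)] [np.float64(0.0056), np.float64(0.0055)] [np.float64(0.0045), np.float64(0.0064)] [np.float64(0.0033), np.float64(0.0071)] [np.float64(0.002), np.float64(0.0076)]
```

View pics/s9.png

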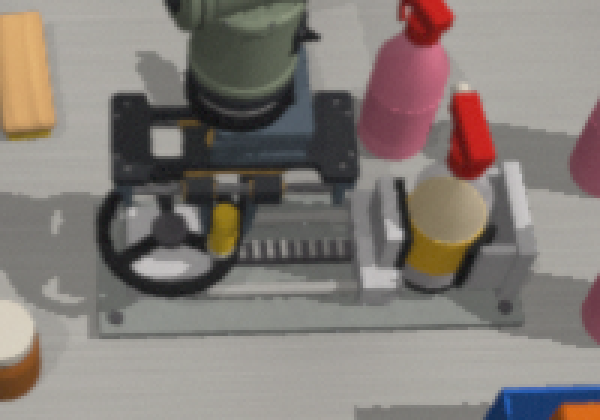

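The pad now pushes the bottle: its left edge has gone from 402 to 409 px and it is upright. Continue until the stop is felt.

```bash
python3 -m creep '[[[0.007,0.0035,0],0,-1],[[0,0,0],0,-1],[[0,0,0],0,-1]]'
python3 -c "
from h import *
plan(10,3)"
```

```text
clock: 9.57
eef_pos: [0.5905, 0.1953, 0.0907]
tool_rot: [-178.6, 0.8, -1.6]
wrist_force: [2.0, 3.0, 1.4]
gripper_width: 0.232
t 9.575 rel mm [14.8 42.6] z 0.0907 r 45.1 ang 70.8 F [2.  3.  1.4] w 0.232 rot [-178.6    0.8   -1.6]
[np.float64(0.0071), np.float64(0.0033)] [np.float64(0.0065), np.float64(0.0044)] [np.float64(0.0056), np.float64(0.0055)]
```

The handle did not advance this time (70.1 → 70.8°), so it may be at home. I'll push once more and read the force.

```bash
python3 -m creep '[[[0.009,0.005,0],0,-1]]'
python3 -m creep '[[[0.007,0.004,0],0,-1]]'
python3 -c "
from h import *
import cv2
plan(10,1)
cv2.imwrite('pics/s10.png',read_camera('scene')[150:290,250:450,::-1].repeat(3,0).repeat(3,1))
cv2.imwrite('pics/t10.png',read_camera('top')[150:260,130:310,::-1].repeat(4,0).repeat(4,1))"
```

```text
clock: 9.7
eef_pos: [0.5917, 0.1946, 0.0904]
tool_rot: [-178.1, 1.7, -1.7]
wrist_force: [-22.0, 23.1, 13.8]
gripper_width: 0.235
clock: 9.82
eef_pos: [0.591, 0.1951, 0.0905]
tool_rot: [-177.7, 2.7, -1.8]
wrist_force: [-16.0, 15.8, 11.9]
gripper_width: 0.236
t 9.825 rel mm [15.3 42.4] z 0.0905 r 45.1 ang 70.2 F [-16.   15.8  11.9] w 0.236 rot [-177.7    2.7   -1.8]
[np.float64(0.0071), np.float64(0.0034)]
```

View pics/s10.png

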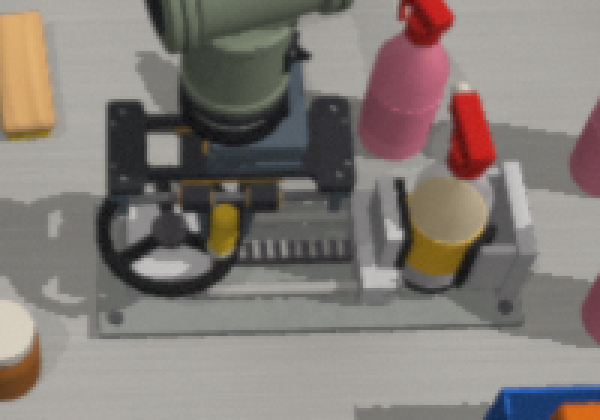

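View pics/t10.png

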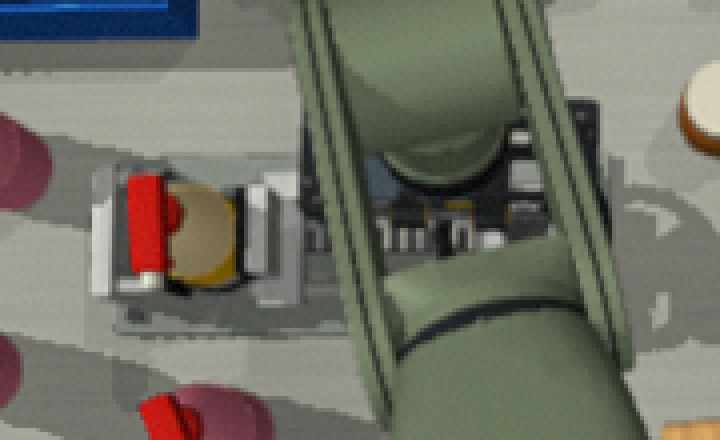

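The wheel is blocked (about 30 N, no movement). The pad sits on the bottle (top crop 240,235) and the bottle stands upright against the V jaw. Relax, open, and lift away.

```bash
python3 -m creep '[[[0,0,0],0,-1],[[0,0,0],0,0.2],[[0,0,0],0,0.2],[[0,0,0],0,0.2],[[0,0,0],0,0.2],[[0,0,0],0,0.2]]'
python3 -c "
from h import *
import cv2
st()
cv2.imwrite('pics/w11.png',read_camera('wrist')[:,:,::-1])"
```

```text
clock: 10.68
eef_pos: [0.5886, 0.1913, 0.0881]
tool_rot: [-178.1, 3.1, -1.8]
wrist_force: [-0.2, -0.3, -0.5]
gripper_width: 0.598
t 10.675 rel mm [12.9 38.6] z 0.0881 r 40.7 ang 71.5 F [-0.2 -0.3 -0.5] w 0.598 rot [-178.1    3.1   -1.8]
```

View pics/w11.png

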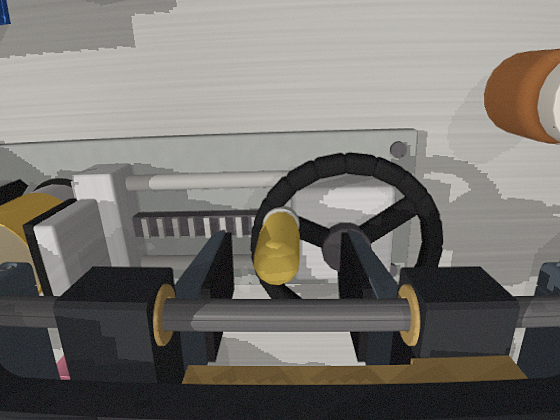

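The fingers are clear on both sides of the post (278,245), and the wrist force is zero. Lift.

```bash
python3 -m creep '[[[0,0,-0.02],0,0.2],[[0,0,-0.03],0,0.2],[[0,0,-0.05],0,0.2],[[-0.01,0.03,-0.05],0,0.2],[[-0.03,0.05,-0.04],0,0.2],[[-0.04,0.05,0],0,0.2],[[-0.04,0.05,0],0,0.2],[[-0.04,0.05,0],0,0.2]]'
python3 -c "
from h import *
import cv2
st()
a=read_camera('scene');cv2.imwrite('pics/s12.png',a[:,:,::-1])
for n in ('red_hub','red_handle','red_bottle_mid','green_handle'): print(n,[(round(d['score'],2),[round(float(v),3) for v in d['location']]) for d in spot_point(n,'scene')])
b=read_camera('top');cv2.imwrite('pics/t12.png',b[150:260,130:310,::-1].repeat(4,0).repeat(4,1))
for n in ('red_hub','red_handle','red_bottle_mid','green_handle'): print(n,[(round(d['score'],2),[round(float(v),3) for v in d['location']]) for d in spot_point(n,'top')])
print(look_for('red_slide','top'))"
```

```text
clock: 11.72
eef_pos: [0.4376, -0.0346, 0.2791]
tool_rot: [-178.3, 3.0, -1.5]
wrist_force: [1.0, -1.6, 0.2]
gripper_width: 0.6
t 11.725 rel mm [-138.1 -187.3] z 0.2791 r 232.7 ang -126.4 F [ 1.  -1.6  0.2] w 0.6 rot [-178.3    3.    -1.5]
red_hub [(0.66, [0.577, 0.156, 0.072]), (0.39, [0.507, -0.392, 0.107])]
red_handle [(0.86, [0.593, 0.198, 0.107])]
red_bottle_mid [(0.73, [0.634, 0.538, 0.072]), (0.64, [0.483, 0.554, 0.072]), (0.59, [0.576, 0.381, 0.079]), (0.56, [0.442, 0.371, 0.072])]
green_handle [(0.73, [0.506, -0.391, 0.111])]
red_hub [(0.96, [0.574, 0.151, 0.076])]
red_handle [(0.65, [0.595, 0.193, 0.106])]
red_bottle_mid [(0.86, [0.485, 0.554, 0.068]), (0.8, [0.442, 0.372, 0.07]), (0.7, [0.632, 0.538, 0.068]), (0.55, [0.574, 0.387, 0.081])]
green_handle [(0.95, [0.507, -0.391, 0.105])]
[{'location': [0.5733, 0.313, 0.0514], 'score': 0.87}, {'location': [0.5018, -0.3452, 0.0762], 'score': 0.7}]
```

View pics/s12.png

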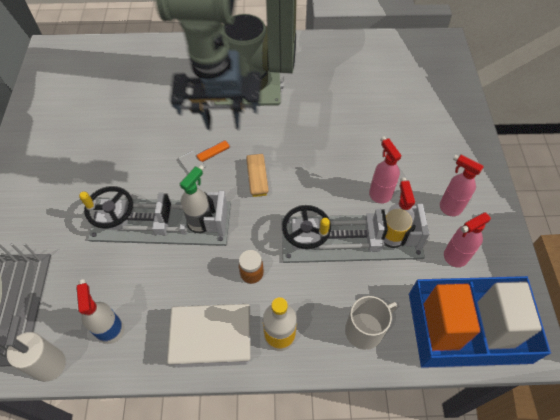

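View pics/t12.png

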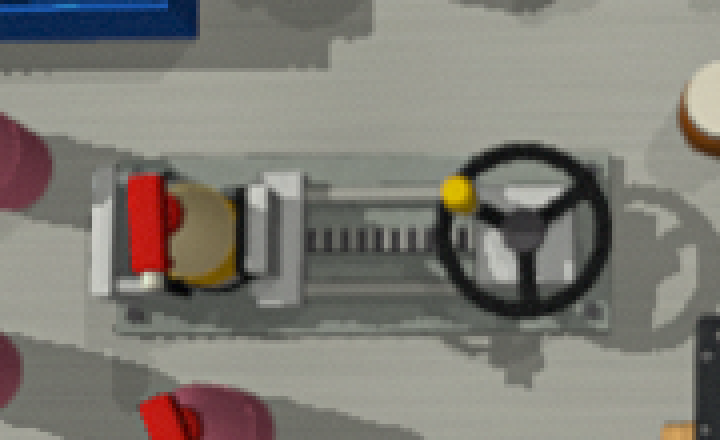

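The handle stayed at about 66–70°, the pad is on the bottle (top crop 240,235), the bottle is upright, and the green handle is where it was. Settle the arm, then hand in.

```bash
python3 -m creep '[[[0,0,0],0,0.2],[[0,0,0],0,0.2],[[0,0,0],0,0.2]]'
python3 -c "
from h import *
st();print(sign_off())"
```

```text
clock: 12.65
eef_pos: [0.44, -0.0317, 0.2779]
tool_rot: [-178.2, 3.1, -1.3]
wrist_force: [0.1, 0.2, 0.4]
gripper_width: 0.599
t 12.65 rel mm [-135.7 -184.4] z 0.2779 r 228.9 ang -126.4 F [0.1 0.2 0.4] w 0.599 rot [-178.2    3.1   -1.3]
the job is handed in; nothing more can be done
None
```

I wound the red-bottle clamp shut by its yellow handle and let go. I handed the job in at about 12.7 s of the 42 s; the hand-in gives no verdict.

- **Winding:** I turned the wheel clockwise about 4.8 rad, roughly 58 mm of slide. It then blocked: a push of about 30 N moved it no further. I released the handle, lifted clear and moved the arm away.
- **Pad and bottle:** The last pictures show the pad on the upright bottle, in the V jaw. The networks put the bottle 0.225 m (scene camera) and 0.236 m (top camera) from the hub along the slide. The top reading is just over the 0.235 m limit but within their 4 mm error per point; the pictures show nothing out of place.
- **Slide travel:** I could not read the slide directly. The carriage moved 50 mm between the first and last network fixes. That is less than the 58 mm from the wheel angle, and these fixes shift with how much of the carriage is visible. I relied on the wheel turn and the hard stop.
- **Other clamp and arm:** The green handle stayed within 1–2 mm of its start position, and the wrist force was about 0 N at the end. The tool had tilted about 3° during the moves, with no visible effect.

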